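Rack the bearing drivers and set the count drum

TASK

The scooter's wheel bearings are done. First clear the old count: turn the knob of the count drum back until the blank face with no pips fills the window, then put every bearing driver that stands on the bench back into the rack, each in the hole of the graded row that matches the diameter of its foot and fully home. Last, turn the drum up until the window shows, centred, as many pips as there are drivers in the rack, and leave the hammer and the screw tin where they lie.

Things in the scene. Friction and masses are not known exactly. Their poses are not given: they have to be found in the camera images.
- driver_42: bearing driver with a foot of 42 mm diameter: a round steel foot 28 mm high (2 mm chamfer at its lower edge), and on it a coaxial black round grip of 24 mm diameter from 28 to 88 mm up; bottom-heavy, roughly 340 g; stands upright on the bench and stays upright if knocked aside. Origin: centre of its underside, z up along its axis. May be absent (then None).
- driver_47: bearing driver with a foot of 47 mm diameter: a round steel foot 28 mm high (2 mm chamfer at its lower edge), and on it a coaxial black round grip of 24 mm diameter from 28 to 88 mm up; bottom-heavy, roughly 416 g; stands upright on the bench and stays upright if knocked aside. Origin: centre of its underside, z up along its axis. May be absent (then None).
- driver_52: bearing driver with a foot of 52 mm diameter: a round steel foot 28 mm high (2 mm chamfer at its lower edge), and on it a coaxial black round grip of 24 mm diameter from 28 to 88 mm up; bottom-heavy, roughly 500 g; stands upright on the bench and stays upright if knocked aside. Origin: centre of its underside, z up along its axis. May be absent (then None).
- driver_57: bearing driver with a foot of 57 mm diameter: a round steel foot 28 mm high (2 mm chamfer at its lower edge), and on it a coaxial black round grip of 24 mm diameter from 28 to 88 mm up; bottom-heavy, roughly 593 g; stands upright on the bench and stays upright if knocked aside. Origin: centre of its underside, z up along its axis. May be absent (then None).
- driver_62: bearing driver with a foot of 62 mm diameter: a round steel foot 28 mm high (2 mm chamfer at its lower edge), and on it a coaxial black round grip of 24 mm diameter from 28 to 88 mm up; bottom-heavy, roughly 694 g; stands upright on the bench and stays upright if knocked aside. Origin: centre of its underside, z up along its axis. May be absent (then None).
- rack_hole0 (a point): mouth centre of the rack's round blind hole for the driver with the 42 mm foot (hole 45 mm wide with a 2 mm chamfer, 22 mm deep; a seated driver's underside is 22 mm below this point). On the rack's top face, z up; the row of holes runs along its x axis, widths growing towards +x.
- rack_hole1 (a point): mouth centre of the rack's round blind hole for the driver with the 47 mm foot (hole 50 mm wide with a 2 mm chamfer, 22 mm deep; a seated driver's underside is 22 mm below this point). On the rack's top face, z up; the row of holes runs along its x axis, widths growing towards +x.
- rack_hole2 (a point): mouth centre of the rack's round blind hole for the driver with the 52 mm foot (hole 55 mm wide with a 2 mm chamfer, 22 mm deep; a seated driver's underside is 22 mm below this point). On the rack's top face, z up; the row of holes runs along its x axis, widths growing towards +x.
- rack_hole3 (a point): mouth centre of the rack's round blind hole for the driver with the 57 mm foot (hole 60 mm wide with a 2 mm chamfer, 22 mm deep; a seated driver's underside is 22 mm below this point). On the rack's top face, z up; the row of holes runs along its x axis, widths growing towards +x.
- rack_hole4 (a point): mouth centre of the rack's round blind hole for the driver with the 62 mm foot (hole 65 mm wide with a 2 mm chamfer, 22 mm deep; a seated driver's underside is 22 mm below this point). On the rack's top face, z up; the row of holes runs along its x axis, widths growing towards +x.
- rack: fixed dark wooden block, 340 mm along its x, 92 mm along its y, 40 mm high, with a row of five graded holes along x, smallest at the -x end, at x = -128, -71.5, -10, 56.5, 128 mm, y = 0. Origin: centre of its underside.
- counter: fixed grey square counter box, 170 x 170 x 44 mm; in its cover, 56 mm from the centre towards its +x, is a window 40 x 31 mm (long side radial) through which the white drum shows 0 to 6 black pips. A black knob stands at the centre. Origin: centre of its underside.
- count_drum (a joint): angle of the count drum and its knob, turning as one about the upright axis through the counter's centre; grows clockwise seen from above. The window shows k pips, centred, at 0.7 k rad (0 pips at 0, 6 at 4.2; stops at -0.1 and 4.3). No detents, no spring: turns at about 0.04 N m and stays where it is left.
- drum_grip (a point): middle of the knob's grip bar, on the drum's axis, 68 mm above the bench. The bar is 64 mm long along this point's x axis, 16 mm thick along its y, from 49 to 83 mm above the bench (5 mm over the cover). Turns with the drum; x points to the window at joint 0.
- hammer: bystander: hammer 260 mm long along its x (head 80 mm wide at the +x end) lying on the bench, 26 mm high. Origin: under its middle, z up.
- screw_tin: bystander: open steel tin, 80 mm across, 50 mm high. Origin: centre of its underside.

How it is judged:
By the outcome, as a careful person would: the job done as asked, in the order asked, and still so for the second after the job is handed in, with the robot touching nothing.
Of driver_42, driver_47, driver_52, driver_57, driver_62 only 3 to 5 are there at a start; the rules pass over those that are not, and their reading is None.
At some moment in a run one of driver_42, driver_47, driver_52, driver_57, driver_62 may be knocked a few centimetres aside while the robot is not near it.
It also fails if it takes over 210 s, if anything falls off the work surface, if the arm or the gripper's body presses on something with over 40 N, if the wrist force passes 120 N, or if a joint passes its speed limit or range.

ROBOT

A 6-joint arm with a two-finger parallel gripper is mounted at the origin on the work surface. World frame = base frame: x ahead of the robot, y to its left, z up, the work surface at z = 0. Lengths are in m, angles in rad, forces in N, time in s.
With the tool pointing down it reaches from about 0.4 to 0.825 m from the base axis. Payload 7 kg.
Tool frame: the origin (TCP) lies on the centre line of the jaws, within the pads' length; the fingertips stand 22 mm ahead of it and the grasp point (between the pads) lies 3 mm ahead of it (env.nose_length is the distance from the TCP to the fingertips, in m); z points along the fingers, y is the line along which they close (so a half turn about z gives the same grasp; the last joint's range is limited). The gripper opens to 85 mm and grips with 20 to 120 N. Pads are 22 mm wide; open, the fingers measure 114 mm over their backs; the gripper's body (76 mm by 85 mm) begins 54 mm behind the grasp point. The pads swing forward as they close: fully open they stand 13 mm farther back than shut.
Start: joints at [-0.842, 0.359, 0.012, 0, -1.224, -0.288], TCP at [0.288, -0.61, 0.253] pointing down, gripper open.
Joint ranges: [-3.07, 3.07], [-1.43, 2.12], [-1.02, 1.25], [-3.03, 1.67], [-3.05, -0], [-3.03, 3.03]. Speed limits (rad/s): [2.39, 2.39, 3.01, 3.14, 3.14, 3.14].

INTERFACE

Orientations are given as a unit quaternion [x, y, z, w].
In Python, from rig import env, cams, job_done gives the robot as it stands. The module is installed in compiled form; this text tells all that it offers.
- The arm moves only by the tool apply_moves, never from a script. Its argument "plan" is a list that holds one entry, the list of rows, each a list of 7 numbers: the shift along the tool's x, y, z scaled (see below), then the turn, a rotation vector about the tool's x, y, z scaled (see below), then the opening, from -1 (shut) to 1 (fully open). A call has 1 to 10 rows; each row shifts and turns the commanded pose from where the row before left it, along the tool's axes as they then stand; what a row does not reach is not made up. The controller multiplies each number of a shift by 20 cm and each number of a turn by 2 pi rad. A row lasts 1/10 s, in which the tool goes at most 50 mm and 8.59 degrees, less where a joint would pass 70% of its speed; a pose out of reach is approached as far as the arm can. A call with a number of a shift or a turn outside -1 to 1 is refused whole. A call with a gripper value outside its range is refused whole. The fingers move at their own pace and stop on an object; "force" is the grip in N (left out, the last holds). Time passes only in rows, so rows that do not move let the fingers close. It gives the time, the measured TCP pose, the force, the opening and the grip force at its end, in the units of the state.
- env.read_state(): the state, without advancing time (a new reading comes with each control period).
- cams.read_camera(name): name is "side" or "top" or "wrist"; returns (picture, depth): 400x640x3 uint8, red, green, blue; 400x640 float32, m along the optical axis (not along the pixel's ray), 0 where there is no reading.
- cams.camera_model(name): a dict with "K" (3x3 intrinsics, pixels), "R" (3x3) and "t" (3): a world point X has camera coordinates R X + t; the wrist camera has in their place "mount" (4x4, takes a point from camera to tool coordinates, whose origin is the TCP and whose axes are the flange's). Camera axes: x right, y down, z forward; pixel columns grow to the right and rows downward; lengths in m; the calibration is good to about 2 mm. The wrist camera is an equidistant fisheye: a pixel r from the principal point sees the ray r / f radians off the axis. A picture is of the moment at which its call begins: read the wrist's pose just before it. camera_model takes no time and is no camera call.
- job_done(): hands the job in; it is judged then, once.
The state is a dict: "time_s": time; "q": joint angles; "joint_velocities": joint speeds; "effort": joint torques, N m; "ee_pos": TCP position; "tool_rot": TCP orientation; "ft_force": force on the tool from outside, world axes, zero at the start; "wrist_torque": the same for the moment, N m; "opening": opening from 0.0 (shut) to 1.0 (fully open); "finger_force": force on a finger pad.
Only numpy, scipy, OpenCV 4.12 (cv2) and the standard library are available. Lean on these libraries where they do the work, as an engineer would, in place of code of your own. Each camera call takes 0.05 s, during which the arm holds its last target. There are 200 camera calls.

## Working session

There is one attempt and no reset: what is moved stays moved. The work goes in short steps, Python scripts to look and compute and a tool call to move; the robot and the scene stay as the last step left them, time stands still between calls to the robot, and variables do not carry over. Pictures are saved under pics/ and viewed, at most 14 in all, crops included, and the job is handed in when it is done.

Besides the shell and the picture viewer there is one more tool, called after ">>>" by a JSON object that holds its "fn" and its "kwargs", one argument or row to a line. apply_moves: Moves the arm, as the interface text tells. Its arguments: {"type":"object","properties":{"plan":{"type":"array","items":{"type":"array","items":{"type":"array","items":{"type":"number"}}}},"force":{"type":"number"}},"required":["plan"]}

```bash
mkdir -p pics; python3 - <<'E'
from rig import env,cams
import cv2,numpy as np
s=env.read_state();print({k:np.round(v,3).tolist() for k,v in s.items()})
for n in("top","side"):
    p,d=cams.read_camera(n);cv2.imwrite(f"pics/{n}0.png",p[:,:,::-1]);np.save(f"pics/{n}0.npy",d)
    m=cams.camera_model(n);print(n,{k:np.round(v,4).tolist() for k,v in m.items()})
print(cams.camera_model("wrist"))
E
```

```text
{'time_s': 0.0, 'q': [-0.842, 0.359, 0.011, -0.0, -1.224, -0.288], 'joint_velocities': [-0.001, 0.001, 0.0, 0.001, -0.001, 0.001], 'effort': [0.001, -58.332, 29.342, 6.937, -0.006, 0.0], 'ee_pos': [0.288, -0.61, 0.252], 'tool_rot': [-0.219, 0.976, 0.001, -0.0], 'ft_force': [0.485, 0.756, -0.317], 'wrist_torque': [0.012, -0.012, 0.017], 'finger_force': 0.0, 'opening': 0.998}
top {'K': [[393.1293, 0.0, 316.5549], [0.0, 393.1293, 202.7328], [0.0, 0.0, 1.0]], 'R': [[0.0236, -0.9996, 0.0152], [-0.9826, -0.026, -0.1841], [0.1844, -0.0106, -0.9828]], 't': [-0.0008, 0.5815, 1.0557]}
side {'K': [[430.264, 0.0, 316.2444], [0.0, 430.264, 203.3152], [0.0, 0.0, 1.0]], 'R': [[-0.6777, -0.7352, 0.017], [-0.4129, 0.3613, -0.8361], [0.6085, -0.5736, -0.5484]], 't': [0.4036, 0.2717, 0.9227]}
{'K': array([[309.70691629,   0.        , 325.42740918],
       [  0.        , 309.70691629, 196.98281954],
       [  0.        ,   0.        ,   1.        ]]), 'mount': array([[ 2.73354241e-04, -9.50086327e-01, -3.11987013e-01,
         8.07467590e-02],
       [ 9.99999676e-01,  4.96053315e-04, -6.34447303e-04,
        -8.72384953e-04],
       [ 7.57541900e-04, -3.11986739e-01,  9.50086155e-01,
        -1.21624994e-01],
       [ 0.00000000e+00,  0.00000000e+00,  0.00000000e+00,
         1.00000000e+00]])}
```

View pics/top0.png

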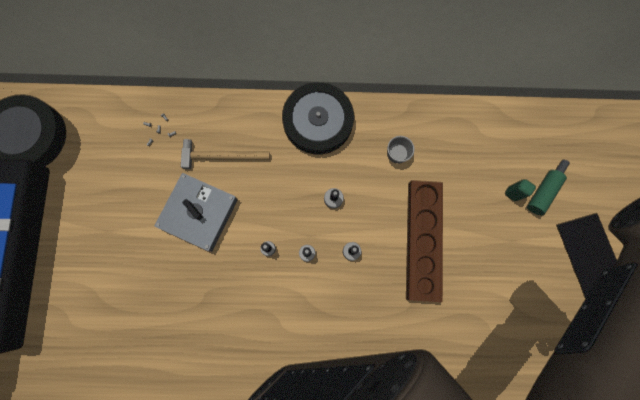

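View pics/side0.png

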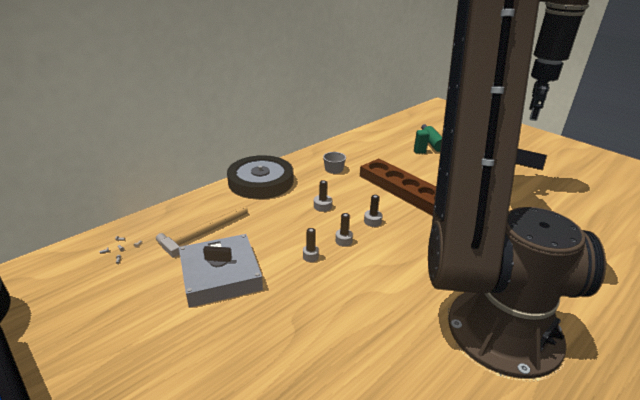

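Top view: counter at about (196,212), four drivers at (335,198), (268,248), (308,253), (353,252), rack at (426,240), hammer at (230,157) and tin at (400,152). The side view confirms four drivers.

```bash
cat > h.py <<'E'
from rig import env,cams
import cv2,numpy as np
from scipy.spatial.transform import Rotation as Ro
def world(n,d):
    m=cams.camera_model(n);v,u=np.mgrid[:400,:640]
    r=np.stack([u,v,np.ones_like(u)],-1)@np.linalg.inv(m["K"]).T*d[...,None]
    return (r-m["t"])@m["R"]
def pix(n,X):
    m=cams.camera_model(n);c=m["R"]@X+m["t"];p=m["K"]@c;return p[:2]/p[2]
def ray(n,u,v,z):
    m=cams.camera_model(n);d=m["R"].T@np.linalg.inv(m["K"])@[u,v,1];o=-m["R"].T@m["t"]
    return o+d*(z-o[2])/d[2]
E
python3 - <<'E'
from h import *
im=cv2.imread("pics/top0.png")
a=cv2.resize(im[165:260,150:245],(560,560),interpolation=cv2.INTER_CUBIC)
cv2.imwrite("pics/c1.png",a)
b=cv2.resize(im[175:310,245:455],(800,514),interpolation=cv2.INTER_CUBIC);cv2.imwrite("pics/c2.png",b)
for n in("top","side"):
    d=np.load(f"pics/{n}0.npy");W=world(n,d)
    if n=="top": pts=[(335,193),(267,244),(307,249),(354,247),(193,210),(220,240),(400,200),(415,190),(412,298),(438,186)]
    else: pts=[(323,181),(311,229),(345,213),(375,196),(217,252),(240,280)]
    for u,v in pts: print(n,u,v,np.round(W[v,u],3))
    X=W.reshape(-1,3)
    # grips: height 0.075-0.1
    m=((W[...,2]>.07)&(W[...,2]<.1)&(W[...,0]>.3)&(W[...,0]<.9)&(abs(W[...,1])<.5)).astype(np.uint8)
    k,l,st,c=cv2.connectedComponentsWithStats(m)
    for i in range(1,k):
        if st[i,4]>8: print(n,'comp',st[i,:5],np.round(np.median(W[l==i],0),3),np.round(W[l==i].max(0),3))
E
```

```text
top 335 193 [ 0.604 -0.036  0.087]
top 267 244 [0.459 0.144 0.089]
top 307 249 [0.448 0.037 0.09 ]
top 354 247 [ 0.457 -0.089  0.089]
top 193 210 [0.547 0.35  0.084]
top 220 240 [ 0.474  0.291 -0.001]
top 400 200 [0.377 0.026 1.145]
top 415 190 [ 0.629 -0.269  0.041]
top 412 298 [ 0.325 -0.254  0.041]
top 438 186 [ 0.642 -0.337  0.041]
top comp [331 189   8   9  62] [ 0.603 -0.035  0.087] [ 0.615 -0.025  0.091]
top comp [182 199  19  20 148] [0.55  0.356 0.082] [0.579 0.382 0.086]
top comp [261 242   9   9  64] [0.454 0.149 0.087] [0.465 0.16  0.092]
top comp [350 245   9   9  64] [ 0.452 -0.089  0.088] [ 0.462 -0.078  0.092]
top comp [302 247   9   9  61] [0.443 0.039 0.088] [0.454 0.05  0.093]
side 323 181 [ 0.61  -0.039  0.086]
side 311 229 [0.455 0.149 0.089]
side 345 213 [0.447 0.037 0.09 ]
side 375 196 [ 0.451 -0.088  0.089]
side 217 252 [0.542 0.365 0.08 ]
side 240 280 [0.464 0.358 0.043]
side comp [320 180   8  10  66] [ 0.598 -0.029  0.083] [ 0.613 -0.019  0.089]
side comp [371 195   9  10  75] [ 0.446 -0.082  0.084] [ 0.459 -0.074  0.091]
side comp [341 213   9  11  84] [0.438 0.046 0.084] [0.452 0.053 0.09 ]
side comp [307 228   9  11  90] [0.447 0.156 0.086] [0.463 0.166 0.089]
side comp [203 246  29  10 218] [0.547 0.361 0.081] [0.575 0.386 0.086]
```

View pics/c1.png

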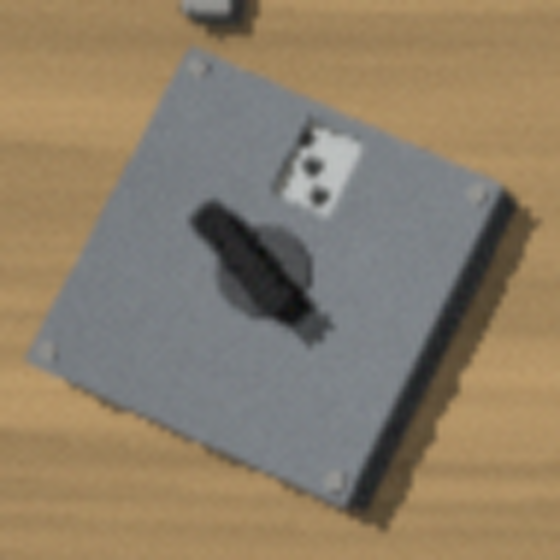

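View pics/c2.png

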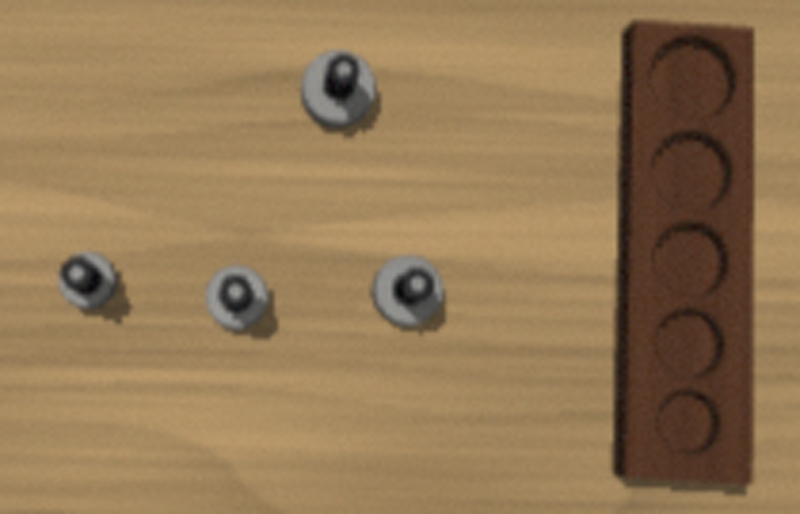

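Crops: the window at (320,168) is between counts, with pips at (313,165), (318,195) and part of one at (307,137). The bar runs from (207,213) to (318,330). Feet rank by size as top, right, middle, left. I'll get the numbers from these next.

```bash
python3 - <<'E'
from h import *
f=lambda x,y:(150+(x+.5)*95/560-.5,165+(y+.5)*95/560-.5)
C=[ray("top",*f(*p),.044) for p in [(195,50),(510,190),(355,505),(30,360)]]
c=np.mean(C,0);w=ray("top",*f(321,168),.042)
print("counter",c,"edges",[np.linalg.norm(C[i]-C[i-1]) for i in range(4)],"win",w, np.linalg.norm(w-c))
wy=np.degrees(np.arctan2(*(w-c)[1::-1]));e=(C[0]+C[1])/2-c;print("win yaw",wy,"edge yaw",np.degrees(np.arctan2(e[1],e[0])))
for n in("top","side"):
    W=world(n,np.load(f"pics/{n}0.npy"))
    m=(W[...,2]>.078)&(W[...,2]<.1)&(W[...,1]>.25)&(W[...,1]<.45)&(W[...,0]>.4)&(W[...,0]<.7)
    X=W[m][:,:2]; r=cv2.minAreaRect(X.astype(np.float32)*1000);u,s,vt=np.linalg.svd(X-X.mean(0),full_matrices=0)
    print(n,"bar",r,np.degrees(np.arctan2(vt[0,1],vt[0,0])))
    for g in [(.605,-.035),(.454,.148),(.443,.039),(.452,-.088)]:
        near=np.hypot(W[...,0]-g[0],W[...,1]-g[1])<.045
        T=W[near&(W[...,2]>.085)&(W[...,2]<.1)]
        F=W[near&(W[...,2]>.015)&(W[...,2]<.035)]
        T2=W[near&(W[...,2]>.025)&(W[...,2]<.033)]
        (cx,cy),rr=cv2.minEnclosingCircle(T2[:,:2].astype(np.float32))
        print(n,g,"top",np.round((T.min(0)+T.max(0))/2,4),"foot",np.round([cx,cy,2*rr],4),T2.shape)
    m=(W[...,2]>.036)&(W[...,2]<.046)&(W[...,1]<-.22)&(W[...,1]>-.38)&(W[...,0]>.3)&(W[...,0]<.68)
    X=W[m][:,:2];print(n,"rack",cv2.minAreaRect(X.astype(np.float32)*1000))
E
```

```text
counter [0.55032812 0.35383642 0.044     ] edges [np.float64(0.16695061107043796), np.float64(0.17040633857300022), np.float64(0.16563561823078868), np.float64(0.17141583038491334)] win [0.60311581 0.33535846 0.042     ] 0.0559640522851921
win yaw -19.292236585505012 edge yaw -22.69595698225264
top bar ((551.42138671875, 356.9603576660156), (63.04961013793945, 15.803434371948242), 42.799560546875) -137.1965528983348
top (0.605, -0.035) top [ 0.6047 -0.0345  0.0881] foot [ 0.6042 -0.0351  0.0563] (183, 3)
top (0.454, 0.148) top [0.4536 0.1494 0.0883] foot [0.453 0.15  0.041] (73, 3)
top (0.443, 0.039) top [0.4431 0.0392 0.0888] foot [0.4436 0.0382 0.0463] (126, 3)
top (0.452, -0.088) top [ 0.4516 -0.0892  0.0886] foot [ 0.4516 -0.0895  0.0515] (159, 3)
top rack ((488.4962463378906, -297.85723876953125), (93.9920654296875, 340.2637939453125), 87.74829864501953)
side bar ((549.1966552734375, 360.54071044921875), (63.16849899291992, 18.653221130371094), 42.00895309448242) -137.7229155695002
side (0.605, -0.035) top [ 0.6021 -0.0312  0.0874] foot [ 0.6014 -0.0325  0.0596] (123, 3)
side (0.454, 0.148) top [0.4521 0.1536 0.0873] foot [0.4515 0.1543 0.0422] (90, 3)
side (0.443, 0.039) top [0.4411 0.0409 0.0877] foot [0.4393 0.0411 0.0476] (100, 3)
side (0.452, -0.088) top [ 0.4487 -0.0883  0.0882] foot [ 0.4489 -0.0875  0.0549] (110, 3)
side rack ((507.98583984375, -296.4164733886719), (100.65546417236328, 302.7392578125), 88.60053253173828)
```

```bash
cat >> h.py <<'E'
def plan(p,yaw=None,n=1):
    s=env.read_state();R=Ro.from_quat(s["tool_rot"]).as_matrix()
    d=R.T@(np.array(p)-s["ee_pos"])/.2
    y=np.degrees(np.arctan2(R[1,0],R[0,0]))
    print("t",round(s["time_s"],1),"ee",np.round(s["ee_pos"],4),"yaw",round(y,2),"tilt",np.round(R[:,2],3),"q1,q6",np.round(np.degrees(s["q"])[[0,5]],1),"shift units",np.round(d,4),"dist",round(.2*np.linalg.norm(d),3))
    if yaw is not None:
        t=(yaw-y+90)%180-90;print("turn z deg",-t,"units",round(-t/360,4))
def rect(n,d,box,z0,z1):
    W=world(n,d);m=(W[...,2]>z0)&(W[...,2]<z1)&(W[...,0]>box[0])&(W[...,0]<box[1])&(W[...,1]>box[2])&(W[...,1]<box[3])
    return cv2.minAreaRect(W[m][:,:2].astype(np.float32)*1000)
E
python3 - <<'E'
from h import *
for n in("top","side"):print(rect(n,np.load(f"pics/{n}0.npy"),(.4,.7,.2,.5),.038,.05))
plan((.55,.357,.2),42.5)
E
```

```text
((552.0371704101562, 357.6715087890625), (171.77626037597656, 170.2778778076172), 67.37629699707031)
((551.380126953125, 359.46697998046875), (170.15162658691406, 176.3456268310547), 67.39491271972656)
t 0.1 ee [ 0.2878 -0.6101  0.2524] yaw -154.75 tilt [-0.001  0.001 -1.   ] q1,q6 [-48.2 -16.5] shift units [-3.2484  3.8141  0.2676] dist 1.003
turn z deg -17.2519704943536 units -0.0479
```

>>> {"fn": "apply_moves", "kwargs": {
  "plan": [
    [[-0.135,0.159,0,0,0,0,1],[-0.135,0.159,0,0,0,0,1],[-0.135,0.159,0,0,0,0,1],[-0.135,0.159,0,0,0,0,1],[-0.135,0.159,0,0,0,0,1],[-0.135,0.159,0,0,0,0,1],[-0.135,0.159,0,0,0,0,1],[-0.135,0.159,0,0,0,0,1],[-0.135,0.159,0,0,0,0,1],[-0.135,0.159,0,0,0,0,1]]
  ]
}}

```text
time_s: 1.1
ee_pos: [0.3964, -0.206, 0.2532]
tool_rot: [-0.219, 0.976, 0.0, 0.0]
ft_force: [1.1, 0.7, 0.3]
opening: 1.0
finger_force: 0.0
```

>>> {"fn": "apply_moves", "kwargs": {
  "plan": [
    [[-0.135,0.159,0,0,0,0,1],[-0.135,0.159,0,0,0,0,1],[-0.135,0.159,0,0,0,0,1],[-0.135,0.159,0,0,0,0,1],[-0.135,0.159,0,0,0,0,1],[-0.135,0.159,0,0,0,0,1],[-0.135,0.159,0,0,0,0,1],[-0.135,0.159,0,0,0,0,1],[-0.135,0.159,0,0,0,0,1],[-0.135,0.159,0,0,0,0,1]]
  ]
}}

```text
time_s: 2.1
ee_pos: [0.5049, 0.1969, 0.2531]
tool_rot: [-0.219, 0.976, -0.0, -0.0]
ft_force: [1.0, -1.2, 1.0]
opening: 1.002
finger_force: 0.0
```

>>> {"fn": "apply_moves", "kwargs": {
  "plan": [
    [[-0.135,0.159,0,0,0,0,1],[-0.135,0.159,0,0,0,0,1],[-0.135,0.159,0,0,0,0,1],[-0.1,0.11,0,0,0,0,1],[0,0,0,0,0,-0.016,1],[0,0,0,0,0,-0.016,1],[0,0,0,0,0,-0.016,1],[0,0,0,0,0,0,1]]
  ]
}}

```text
time_s: 2.9
ee_pos: [0.546, 0.3444, 0.2527]
tool_rot: [-0.363, 0.932, -0.0, -0.0]
ft_force: [0.8, -0.7, 0.2]
opening: 0.998
finger_force: 0.0
```

```bash
cat >> h.py <<'E'
def wpix(X,s):
    m=cams.camera_model("wrist");R=Ro.from_quat(s["tool_rot"]).as_matrix();M=m["mount"]
    c=M[:3,:3].T@(R.T@(np.array(X)-s["ee_pos"])-M[:3,3])
    th=np.arctan2(np.hypot(c[0],c[1]),c[2]);k=m["K"][0,0]*th/np.hypot(c[0],c[1]);return c[0]*k+m["K"][0,2],c[1]*k+m["K"][1,2]
def wworld(d,s):
    m=cams.camera_model("wrist");R=Ro.from_quat(s["tool_rot"]).as_matrix();M=m["mount"]
    v,u=np.mgrid[:400,:640].astype(float);x=(u-m["K"][0,2])/m["K"][0,0];y=(v-m["K"][1,2])/m["K"][0,0];r=np.hypot(x,y)+1e-9
    t=np.tan(np.minimum(r,1.5))/r;c=np.stack([x*t,y*t,np.ones_like(x)],-1)*d[...,None]
    return (c@M[:3,:3].T+M[:3,3])@R.T+s["ee_pos"]
def wshot(name):
    s=env.read_state();p,d=cams.read_camera("wrist");cv2.imwrite(f"pics/{name}.png",p[:,:,::-1]);np.save(f"pics/{name}.npy",d);return s,p,d,wworld(d,s)
E
python3 - <<'E'
from h import *
plan((.5515,.358,.13),42.5)
s,p,d,W=wshot("w1")
B=(W[...,0]>.4)&(W[...,0]<.7)&(W[...,1]>.2)&(W[...,1]<.5)
for a,b in((.038,.05),(.076,.09)):
    X=W[B&(W[...,2]>a)&(W[...,2]<b)];print(cv2.minAreaRect(X[:,:2].astype(np.float32)*1000),np.median(X[:,2]))
E
```

```text
t 2.9 ee [0.546  0.3444 0.2527] yaw -137.37 tilt [-0.001 -0.001 -1.   ] q1,q6 [ 49.5 -96.9] shift units [-0.0668  0.0315  0.6136] dist 0.124
turn z deg 0.12692549125154073 units 0.0004
((551.2364501953125, 357.6647644042969), (171.7453155517578, 171.7854766845703), 67.27374267578125) 0.04510134590048921
((550.39208984375, 357.3020324707031), (63.55416488647461, 15.585904121398926), 42.62689971923828) 0.08383545890410049
```

View pics/w1.png

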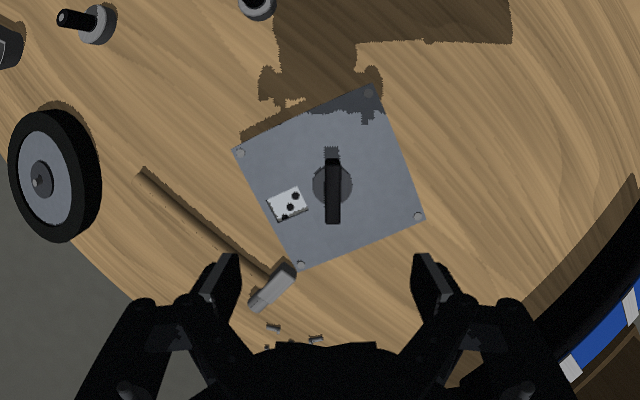

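Wrist view: the knob bar runs (333,155)-(332,222), the window at (287,204) shows about 3 pips, and the jaws are aligned with the bar. Wrist, top and side agree, with the joint at about 2.0 rad.

>>> {"fn": "apply_moves", "kwargs": {
  "plan": [
    [[-0.0315,0.016,0.15,0,0,0,1],[-0.031,0.016,0.15,0,0,0,1],[0,0,0.15,0,0,0,1],[0,0,0.15,0,0,0,1],[0,0,0.15,0,0,0,1],[0,0,0.08,0,0,0,1],[0,0,0.068,0,0,0,1],[0,0,0,0,0,0,1]]
  ]
}}

```text
time_s: 3.75
ee_pos: [0.5504, 0.3567, 0.0717]
tool_rot: [-0.362, 0.932, -0.001, -0.002]
ft_force: [-0.8, 0.5, -0.5]
opening: 0.999
finger_force: 0.0
```

>>> {"fn": "apply_moves", "kwargs": {
  "plan": [
    [[0,0,0,0,0,0,-1],[0,0,0,0,0,0,-1],[0,0,0,0,0,0,-1],[0,0,0,0,0,0,-1],[0,0,0,0,0,0,-1],[0,0,0,0,0,0,-1],[0,0,0,0,0,0,-1],[0,0,0,0,0,0,-1]]
  ],
  "force": 40
}}

```text
time_s: 4.55
ee_pos: [0.5509, 0.3583, 0.0745]
tool_rot: [-0.363, 0.932, 0.0, 0.0]
ft_force: [-4.4, 1.1, 5.0]
opening: 0.175
finger_force: 40.7
```

>>> {"fn": "apply_moves", "kwargs": {
  "plan": [
    [[0,0,0,0,0,-0.02,-1],[0,0,0,0,0,-0.02,-1],[0,0,0,0,0,-0.02,-1],[0,0,0,0,0,-0.02,-1],[0,0,0,0,0,-0.02,-1],[0,0,0,0,0,-0.02,-1],[0,0,0,0,0,-0.02,-1],[0,0,0,0,0,-0.02,-1],[0,0,0,0,0,-0.02,-1],[0,0,0,0,0,-0.02,-1]]
  ]
}}

```text
time_s: 5.55
ee_pos: [0.5516, 0.3582, 0.0745]
tool_rot: [0.843, -0.538, 0.0, -0.001]
ft_force: [-0.3, 1.6, 3.0]
opening: 0.186
finger_force: 40.4
```

>>> {"fn": "apply_moves", "kwargs": {
  "plan": [
    [[0,0,0,0,0,-0.02,-1],[0,0,0,0,0,-0.02,-1],[0,0,0,0,0,-0.02,-1],[0,0,0,0,0,-0.02,-1],[0,0,0,0,0,-0.02,-1],[0,0,0,0,0,-0.0185,-1],[0,0,0,0,0,0,-1],[0,0,0,0,0,0,-1],[0,0,0,0,0,0,-1]]
  ]
}}

```text
time_s: 6.45
ee_pos: [0.5518, 0.3585, 0.0745]
tool_rot: [0.98, -0.199, 0.001, -0.001]
ft_force: [1.7, 3.1, 4.9]
opening: 0.181
finger_force: 40.6
```

```bash
python3 - <<'E'
from h import *
plan((.5508,.3575,.25),-22.7)
s,p,d,W=wshot("w2")
E
```

```text
t 6.5 ee [0.5518 0.3585 0.0745] yaw -22.93 tilt [ 0.002  0.002 -1.   ] q1,q6 [50.  17.1] shift units [-0.002   0.0047 -0.8775] dist 0.175
turn z deg -0.22927208279794797 units -0.0006
```

View pics/w2.png

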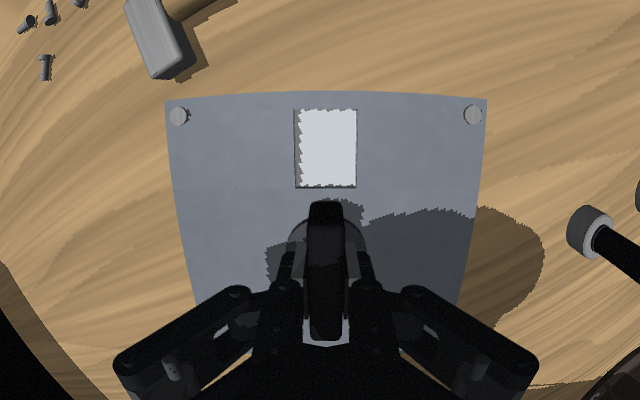

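Wrist view: the blank white window spans (296-357,108-187) and the bar at x≈326 points at its centre, so the drum is at 0. I'll release it, lift, and go to the first driver.

>>> {"fn": "apply_moves", "kwargs": {
  "plan": [
    [[0,0,0,0,0,0,1],[0,0,0,0,0,0,1],[0,0,0,0,0,0,1],[0,0,0,0,0,0,1],[0,0,0,0,0,0,1],[0,0,0,0,0,0,1],[0,0,0,0,0,0,1]]
  ]
}}

```text
time_s: 7.2
ee_pos: [0.5511, 0.3575, 0.0737]
tool_rot: [0.98, -0.198, -0.0, 0.0]
ft_force: [-0.0, 0.1, 0.1]
opening: 1.0
finger_force: 0.0
```

>>> {"fn": "apply_moves", "kwargs": {
  "plan": [
    [[0,0,-0.15,0,0,0,1],[0,0,-0.2,0,0,0,1],[0,0,-0.2,0,0,0,1],[0,0,-0.2,0,0,0,1],[0,0,0,0,0,-0.021,1],[0,0,0,0,0,-0.021,1],[0,0,0,0,0,-0.0215,1],[0,0,0,0,0,0,1]]
  ]
}}

```text
time_s: 8.0
ee_pos: [0.551, 0.3575, 0.2239]
tool_rot: [1.0, 0.001, 0.0, -0.0]
ft_force: [-1.1, -0.4, 0.0]
opening: 0.999
finger_force: 0.0
```

```bash
cat >> h.py <<'E'
def grips(W,exp=((.603,-.033),(.453,.151),(.442,.040),(.451,-.089))):
    for g in exp:
        near=np.hypot(W[...,0]-g[0],W[...,1]-g[1])<.06
        T=W[near&(W[...,2]>.083)&(W[...,2]<.1)]
        if len(T)<8: print(g,"none");continue
        c=cv2.minEnclosingCircle(T[:,:2].astype(np.float32)*1000);F=W[(np.hypot(W[...,0]*1e3-c[0][0],W[...,1]*1e3-c[0][1])<38)&(W[...,2]>.024)&(W[...,2]<.034)]
        print(g,"top",np.round(c[0],1),round(2*c[1],1),"foot",np.round(cv2.minEnclosingCircle(F[:,:2].astype(np.float32)*1000)[1]*2,1) if len(F)>5 else None,len(T),len(F),"z",np.median(T[:,2]))
E
python3 - <<'E'
from h import *
plan((.453,.151,.2),0)
d=cams.read_camera("top")[1];grips(world("top",d))
s,p,d,W=wshot("w3");grips(W)
B=(W[...,0]>.4)&(W[...,0]<.7)&(W[...,1]>.2)&(W[...,1]<.5)
X=W[B&(W[...,2]>.076)&(W[...,2]<.09)];print(cv2.minAreaRect(X[:,:2].astype(np.float32)*1000))
X=W[B&(W[...,2]>.038)&(W[...,2]<.05)];print(cv2.minAreaRect(X[:,:2].astype(np.float32)*1000))
E
```

```text
t 8.0 ee [0.551  0.3575 0.2239] yaw 0.17 tilt [ 0.  0. -1.] q1,q6 [50.  40.2] shift units [-0.4933  1.0313  0.1191] dist 0.23
turn z deg 0.1699456596256539 units 0.0005
(0.603, -0.033) top [604.6 -34.5] 23.0 foot 56.8 54 199 z 0.0870320843171799
(0.453, 0.151) top [453.3 149.7] 23.0 foot 41.1 60 82 z 0.0874621361230821
(0.442, 0.04) top [443.1  38.3] 23.2 foot 46.3 61 142 z 0.08781251374355216
(0.451, -0.089) top [451.6 -89.3] 22.8 foot 51.7 59 178 z 0.08792017927426678
(0.603, -0.033) top [602.9 -35.3] 26.9 foot 57.7 181 561 z 0.08857097133309288
(0.453, 0.151) top [453.2 150.8] 25.2 foot 42.3 272 393 z 0.08862706018247864
(0.442, 0.04) top [442.3  39.1] 24.5 foot 48.4 184 376 z 0.08846548637684655
(0.451, -0.089) top [450.6 -89.2] 25.1 foot 52.7 119 329 z 0.08853193256990918
((551.7213134765625, 357.190673828125), (17.027950286865234, 63.58169937133789), 67.15267181396484)
((550.8987426757812, 357.35052490234375), (171.14935302734375, 171.19509887695312), 67.30709838867188)
```

>>> {"fn": "apply_moves", "kwargs": {
  "plan": [
    [[-0.0815,0.1725,0,0,0,0,1],[-0.0815,0.1725,0,0,0,0,1],[-0.0815,0.1725,0,0,0,0,1],[-0.0815,0.1725,0,0,0,0,1],[-0.0815,0.1725,0,0,0,0,1],[-0.0815,0.1725,0,0,0,0,1],[0,0,0.1,0,0,0,1],[0,0,0.2,0,0,0,1],[0,0,0.2,0,0,0,1]]
  ]
}}

```text
time_s: 9.0
ee_pos: [0.454, 0.1506, 0.1238]
tool_rot: [1.0, -0.002, 0.001, -0.001]
ft_force: [0.0, 0.0, -0.8]
opening: 1.002
finger_force: 0.0
```

>>> {"fn": "apply_moves", "kwargs": {
  "plan": [
    [[0,0,0.15,0,0,0,1],[0,0,0.155,0,0,0,1],[0,0,0,0,0,0,1],[0,0,0,0,0,0,-1],[0,0,0,0,0,0,-1],[0,0,0,0,0,0,-1],[0,0,0,0,0,0,-1],[0,0,0,0,0,0,-1],[0,0,0,0,0,0,-1],[0,0,0,0,0,0,-1]]
  ],
  "force": 60
}}

```text
time_s: 10.0
ee_pos: [0.4541, 0.1509, 0.064]
tool_rot: [1.0, 0.001, 0.001, -0.001]
ft_force: [-2.8, 0.0, 7.3]
opening: 0.271
finger_force: 58.3
```

>>> {"fn": "apply_moves", "kwargs": {
  "plan": [
    [[0,0,0,0,0,0,-1],[0,0,-0.1,0,0,0,-1],[0,0,-0.2,0,0,0,-1],[0,0,-0.2,0,0,0,-1],[0,0,-0.2,0,0,0,-1],[0,0,0,0,0,0,-1]]
  ]
}}

```text
time_s: 10.6
ee_pos: [0.4559, 0.152, 0.2085]
tool_rot: [1.0, 0.001, 0.004, -0.003]
ft_force: [-0.2, -0.3, -3.7]
opening: 0.266
finger_force: 59.3
```

```bash
python3 - <<'E'
from h import *
plan((.3606,-.293,.2),0)
s,p,d,W=wshot("w4")
a=s["ee_pos"];m=(np.hypot(W[...,0]-a[0],W[...,1]-a[1])<.05)&(W[...,2]<a[2]-.025)&(W[...,2]>.08)
X=W[m];print(len(X),X.min(0),X.max(0))
X=X[X[:,2]<X[:,2].min()+.035];print(cv2.minEnclosingCircle(X[:,:2].astype(np.float32)))
d=cams.read_camera("top")[1];grips(world("top",d))
print("rack",rect("top",d,(.3,.68,-.36,-.22),.036,.046))
E
```

```text
t 10.6 ee [0.4559 0.152  0.2085] yaw 0.09 tilt [ 0.008  0.006 -1.   ] q1,q6 [42. 48.] shift units [-0.4806  2.2243  0.0258] dist 0.455
turn z deg 0.09200868828725106 units 0.0003
2383 [0.45468727 0.13089011 0.14691208] [0.47594938 0.17184741 0.18348192]
((0.45902737975120544, 0.15136876702308655), 0.02061091549694538)
(0.603, -0.033) top [604.5 -34.5] 23.3 foot 56.8 55 199 z 0.08743868787422707
(0.453, 0.151) none
(0.442, 0.04) top [443.2  38.3] 23.2 foot 45.7 60 137 z 0.08737214666118723
(0.451, -0.089) top [451.6 -89.3] 23.3 foot 51.6 60 175 z 0.08807448952097541
rack ((488.30621337890625, -297.2677001953125), (93.7186279296875, 339.7427062988281), 87.94474029541016)
```

View pics/w4.png

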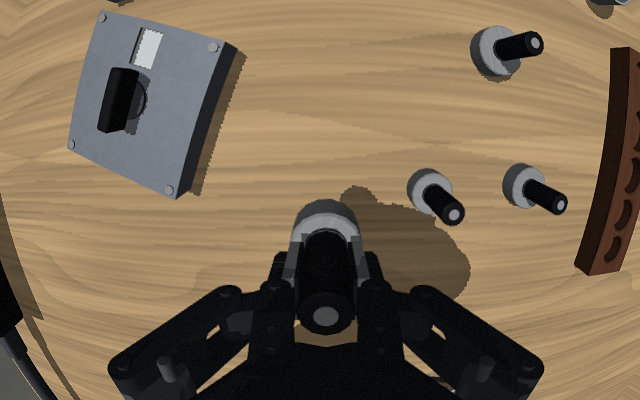

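Wrist view: driver 42 is held upright between the jaws at (325,260), and the other three stand at (500,50), (435,195) and (530,188).

>>> {"fn": "apply_moves", "kwargs": {
  "plan": [
    [[-0.048,0.222,0,0,0,0,-1],[-0.048,0.222,0,0,0,0,-1],[-0.048,0.222,0,0,0,0,-1],[-0.048,0.222,0,0,0,0,-1],[-0.048,0.222,0,0,0,0,-1],[-0.048,0.222,0,0,0,0,-1],[-0.048,0.222,0,0,0,0,-1],[-0.048,0.222,0,0,0,0,-1],[-0.048,0.222,0,0,0,0,-1],[-0.048,0.222,0,0,0,0,-1]]
  ]
}}

```text
time_s: 11.7
ee_pos: [0.3561, -0.2949, 0.2012]
tool_rot: [1.0, 0.0, -0.001, -0.001]
ft_force: [1.8, 0.5, -2.8]
opening: 0.268
finger_force: 59.6
```

>>> {"fn": "apply_moves", "kwargs": {
  "plan": [
    [[0,0,0,0,0,0,-1],[0,0,0,0,0,0,-1]]
  ]
}}

```text
time_s: 11.9
ee_pos: [0.3562, -0.2942, 0.2008]
tool_rot: [1.0, -0.002, -0.002, -0.001]
ft_force: [0.1, 0.7, -3.6]
opening: 0.264
finger_force: 60.2
```

```bash
python3 - <<'E'
from h import *
s,p,d,W=wshot("w5")
plan((.3606,-.293,.2),0)
B=(W[...,0]>.3)&(W[...,0]<.68)&(W[...,1]>-.4)&(W[...,1]<-.2)
X=W[B&(W[...,2]>.035)&(W[...,2]<.046)];print(cv2.minAreaRect(X[:,:2].astype(np.float32)*1000),np.median(X[:,2]))
a=s["ee_pos"];m=(np.hypot(W[...,0]-a[0],W[...,1]-a[1])<.05)&(W[...,2]<a[2]-.025)&(W[...,2]>.1)
X=W[m];print("foot",X.min(0),X.max(0),a)
# hole floors
F=B&(W[...,2]>.012)&(W[...,2]<.024)&(abs(W[...,1]+.297)<.03)
k,l,st,c=cv2.connectedComponentsWithStats(F.astype(np.uint8))
for i in range(1,k):
    if st[i,4]>40: X=W[l==i][:,:2];c=cv2.minEnclosingCircle(X.astype(np.float32)*1000);print("floor",np.round(c[0],1),round(2*c[1],1),st[i,4])
E
```

```text
t 11.9 ee [ 0.3568 -0.2934  0.2012] yaw -0.06 tilt [-0.003  0.001 -1.   ] q1,q6 [-14.9 104.9] shift units [ 0.019  -0.002   0.0059] dist 0.004
turn z deg -0.05602996267339222 units -0.0002
((424.1628723144531, -296.0724182128906), (92.97586822509766, 215.8435821533203), 87.7318344116211) 0.040943087947218085
foot [ 0.35383081 -0.31548701  0.13897777] [ 0.37555735 -0.27450696  0.17580194] [ 0.35619654 -0.29417708  0.20081141]
floor [ 534.4 -299.2] 54.3 685
floor [ 476.9 -298.2] 55.9 2515
floor [ 415.2 -295.6] 51.2 2089
floor [ 357.8 -293.3] 45.5 1429
```

View pics/w5.png

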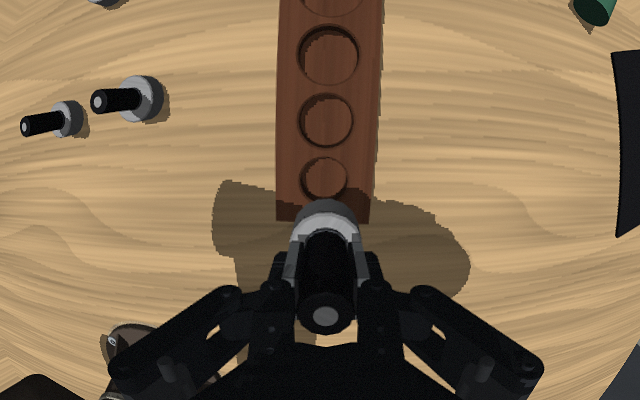

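Wrist view: the driver is held just before the hole row, with hole 0 at (325,178), hole 1 at (326,120), hole 2 at (328,55) and hole 3 at the top edge. Floors and spacing agree with the text.

>>> {"fn": "apply_moves", "kwargs": {
  "plan": [
    [[0.0135,-0.0035,0.1,0,0,0,-1],[0,0,0.12,0,0,0,-1],[0,0,0.12,0,0,0,-1],[0,0,0.1,0,0,0,-1],[0,0,0.03,0,0,0,-1],[0,0,0.03,0,0,0,-1],[0,0,0.03,0,0,0,-1],[0,0,0.03,0,0,0,-1],[0,0,0,0,0,0,-1]]
  ]
}}

```text
time_s: 12.85
ee_pos: [0.3606, -0.2927, 0.0904]
tool_rot: [1.0, 0.001, -0.0, -0.0]
ft_force: [-0.3, 0.2, -2.2]
opening: 0.263
finger_force: 60.2
```

>>> {"fn": "apply_moves", "kwargs": {
  "plan": [
    [[0,0,0.025,0,0,0,-1],[0,0,0.025,0,0,0,-1],[0,0,0,0,0,0,-1],[0,0,0,0,0,0,-1]]
  ]
}}

```text
time_s: 13.25
ee_pos: [0.3611, -0.2932, 0.082]
tool_rot: [1.0, 0.001, 0.001, 0.0]
ft_force: [-3.4, 4.5, 15.6]
opening: 0.266
finger_force: 62.0
```

>>> {"fn": "apply_moves", "kwargs": {
  "plan": [
    [[0,0,0,0,0,0,1],[0,0,0,0,0,0,1],[0,0,0,0,0,0,1],[0,0,0,0,0,0,1],[0,0,0,0,0,0,1],[0,0,-0.1,0,0,0,1],[0,0,-0.2,0,0,0,1],[0,0,-0.2,0,0,0,1],[0,0,-0.2,0,0,0,1],[0,0,0,0,0,0,1]]
  ]
}}

```text
time_s: 14.25
ee_pos: [0.3633, -0.2942, 0.2262]
tool_rot: [1.0, 0.001, 0.004, 0.002]
ft_force: [0.6, 0.2, -0.8]
opening: 1.0
finger_force: 0.0
```

```bash
python3 - <<'E'
from h import *
s,p,d,W=wshot("w6")
plan((.451,-.0892,.2),0)
grips(W)
X=W[(abs(W[...,0]-.36)<.03)&(abs(W[...,1]+.293)<.03)]
t=X[(X[:,2]>.09)&(X[:,2]<.12)];print("42 top",cv2.minEnclosingCircle(t[:,:2].astype(np.float32)),np.percentile(t[:,2],[50,95]))
d=cams.read_camera("top")[1];Wt=world("top",d);grips(Wt)
E
```

```text
t 14.3 ee [ 0.3621 -0.2934  0.2234] yaw 0.07 tilt [ 0.006 -0.002 -1.   ] q1,q6 [-14.7 104.8] shift units [ 0.4451 -1.0209  0.1177] dist 0.224
turn z deg 0.06758145254254089 units 0.0002
(0.603, -0.033) none
(0.453, 0.151) none
(0.442, 0.04) top [441.5  36.6] 25.0 foot 47.6 222 452 z 0.08850527261817419
(0.451, -0.089) top [450.7 -90.5] 25.6 foot 52.7 385 873 z 0.08876036835186965
42 top ((0.3601120114326477, -0.2942942678928375), 0.01203667651861906) [0.10674435 0.10814171]
(0.603, -0.033) top [604.  -34.6] 23.1 foot 57.0 57 202 z 0.08716361733676355
(0.453, 0.151) none
(0.442, 0.04) top [443.2  38.4] 23.1 foot 45.6 60 137 z 0.08694922644286794
(0.451, -0.089) top [452.7 -85.1] 20.3 foot 50.2 23 108 z 0.08799787445825262
```

>>> {"fn": "apply_moves", "kwargs": {
  "plan": [
    [[0.075,-0.17,0,0,0,0,1],[0.075,-0.17,0,0,0,0,1],[0.075,-0.17,0,0,0,0,1],[0.075,-0.17,0,0,0,0,1],[0.075,-0.17,0,0,0,0,1],[0.075,-0.17,0,0,0,0,1],[0,0,0.1,0,0,0,1],[0,0,0.2,0,0,0,1],[0,0,0.2,0,0,0,1]]
  ]
}}

```text
time_s: 15.25
ee_pos: [0.45, -0.0884, 0.1188]
tool_rot: [1.0, 0.001, -0.0, -0.0]
ft_force: [0.8, 1.0, -0.9]
opening: 1.003
finger_force: 0.0
```

>>> {"fn": "apply_moves", "kwargs": {
  "plan": [
    [[0,0,0.15,0,0,0,1],[0,0,0.14,0,0,0,1],[0,0,0,0,0,0,1],[0,0,0,0,0,0,-1],[0,0,0,0,0,0,-1],[0,0,0,0,0,0,-1],[0,0,0,0,0,0,-1],[0,0,0,0,0,0,-1],[0,0,0,0,0,0,-1],[0,0,0,0,0,0,-1]]
  ],
  "force": 60
}}

```text
time_s: 16.25
ee_pos: [0.4511, -0.0888, 0.0639]
tool_rot: [1.0, 0.001, 0.001, -0.0]
ft_force: [-2.7, -0.2, 6.2]
opening: 0.267
finger_force: 58.3
```

>>> {"fn": "apply_moves", "kwargs": {
  "plan": [
    [[0,0,0,0,0,0,-1],[0,0,-0.1,0,0,0,-1],[0,0,-0.2,0,0,0,-1],[0,0,-0.2,0,0,0,-1],[0,0,-0.2,0,0,0,-1],[0,0,0,0,0,0,-1],[0,0,0,0,0,0,-1]]
  ]
}}

```text
time_s: 16.95
ee_pos: [0.4499, -0.0886, 0.2029]
tool_rot: [1.0, 0.0, 0.001, -0.001]
ft_force: [-0.8, 0.6, -7.9]
opening: 0.263
finger_force: 60.1
```

```bash
cat >> h.py <<'E'
def held(W,s,r):
    a=s["ee_pos"];m=(np.hypot(W[...,0]-a[0],W[...,1]-a[1])<.055)&(W[...,2]<a[2]-.025)&(W[...,2]>a[2]-.08)
    X=W[m];print("held foot n",len(X),"x",np.percentile(X[:,0],99.5)-r-a[0],"y",(X[:,1].min()+X[:,1].max())/2-a[1],"z",X[:,2].min()-a[2],"diam",np.ptp(X[:,1]))
E
python3 - <<'E'
from h import *
plan((.4784,-.2971,.2),0)
s,p,d,W=wshot("w7");held(W,s,.026)
d=cams.read_camera("top")[1];grips(world("top",d))
E
```

```text
t 16.9 ee [ 0.4499 -0.0886  0.2029] yaw 0.02 tilt [ 0.001  0.001 -1.   ] q1,q6 [13.5 76.5] shift units [0.1423 1.0427 0.0131] dist 0.21
turn z deg 0.01837732853550733 units 0.0001
held foot n 3675 x -0.0008287140876410692 y -0.0011477200291825224 z -0.061904889979923244 diam 0.051338064564263985
(0.603, -0.033) top [604.3 -34.8] 23.7 foot 56.4 56 195 z 0.08724071886760551
(0.453, 0.151) none
(0.442, 0.04) none
(0.451, -0.089) none
```

>>> {"fn": "apply_moves", "kwargs": {
  "plan": [
    [[0.024,0.174,0,0,0,0,-1],[0.024,0.174,0,0,0,0,-1],[0.024,0.174,0,0,0,0,-1],[0.024,0.174,0,0,0,0,-1],[0.024,0.174,0,0,0,0,-1],[0.024,0.174,0,0,0,0,-1],[0,0,0,0,0,0,-1],[0,0,0.15,0,0,0,-1],[0,0,0.15,0,0,0,-1],[0,0,0,0,0,0,-1]]
  ]
}}

```text
time_s: 18.05
ee_pos: [0.4752, -0.296, 0.1367]
tool_rot: [1.0, -0.0, -0.006, -0.002]
ft_force: [-1.2, 0.3, -7.5]
opening: 0.263
finger_force: 61.0
```

>>> {"fn": "apply_moves", "kwargs": {
  "plan": [
    [[0,0,0.12,0,0,0,-1],[0,0,0.03,0,0,0,-1],[0,0,0.03,0,0,0,-1],[0,0,0.03,0,0,0,-1],[0,0,0.03,0,0,0,-1],[0,0,0.03,0,0,0,-1],[0,0,0,0,0,0,-1]]
  ]
}}

```text
time_s: 18.75
ee_pos: [0.4791, -0.2974, 0.0885]
tool_rot: [1.0, 0.0, -0.0, -0.0]
ft_force: [-1.1, 0.6, -7.4]
opening: 0.269
finger_force: 61.8
```

>>> {"fn": "apply_moves", "kwargs": {
  "plan": [
    [[0,0,0.022,0,0,0,-1],[0,0,0.02,0,0,0,-1],[0,0,0,0,0,0,-1],[0,0,0,0,0,0,-1]]
  ]
}}

```text
time_s: 19.15
ee_pos: [0.4792, -0.2976, 0.082]
tool_rot: [1.0, 0.001, -0.0, 0.0]
ft_force: [-8.1, 7.1, 14.4]
opening: 0.264
finger_force: 64.0
```

>>> {"fn": "apply_moves", "kwargs": {
  "plan": [
    [[0,0,0,0,0,0,1],[0,0,0,0,0,0,1],[0,0,0,0,0,0,1],[0,0,0,0,0,0,1],[0,0,0,0,0,0,1],[0,0,-0.1,0,0,0,1],[0,0,-0.2,0,0,0,1],[0,0,-0.2,0,0,0,1],[0,0,-0.2,0,0,0,1],[0,0,0,0,0,0,1]]
  ]
}}

```text
time_s: 20.15
ee_pos: [0.4823, -0.2989, 0.2265]
tool_rot: [1.0, 0.001, 0.005, 0.002]
ft_force: [0.5, -0.1, -0.9]
opening: 0.999
finger_force: 0.0
```

```bash
cat >> h.py <<'E'
def seat(W,x,y):
    X=W[(abs(W[...,0]-x)<.02)&(abs(W[...,1]-y)<.02)];t=X[(X[:,2]>.09)&(X[:,2]<.14)]
    if len(t)>9: print("seated",np.array(cv2.minEnclosingCircle(t[:,:2].astype(np.float32))[0]).round(4),np.percentile(t[:,2],[50,95]))
E
python3 - <<'E'
from h import *
s,p,d,W=wshot("w8")
plan((.442,.038,.2),0)
seat(W,.478,-.297)
grips(W)
p,d=cams.read_camera("top");grips(world("top",d))
d=cams.read_camera("side")[1];grips(world("side",d))
E
```

```text
t 20.2 ee [ 0.4811 -0.2981  0.2235] yaw 0.08 tilt [ 0.006 -0.002 -1.   ] q1,q6 [-12. 102.] shift units [-0.1939 -1.6811  0.1131] dist 0.339
turn z deg 0.07549631155063707 units 0.0002
seated [ 0.4788 -0.2987] [0.10675582 0.10806624]
(0.603, -0.033) top [602.9 -36.4] 25.6 foot 57.9 299 895 z 0.08871418329483954
(0.453, 0.151) none
(0.442, 0.04) top [441.5  36.8] 26.6 foot 48.9 196 393 z 0.08841142426999485
(0.451, -0.089) none
(0.603, -0.033) top [604.1 -34.5] 23.6 foot 56.5 58 196 z 0.08786190107030095
(0.453, 0.151) none
(0.442, 0.04) top [443.2  38.4] 23.2 foot 46.2 60 144 z 0.08727262192936577
(0.451, -0.089) none
(0.603, -0.033) top [603.6 -33.3] 26.5 foot 58.1 36 132 z 0.0869917639047193
(0.453, 0.151) none
(0.442, 0.04) top [441.5  39.9] 25.1 foot 48.1 46 117 z 0.08720127144597078
(0.451, -0.089) none
```

>>> {"fn": "apply_moves", "kwargs": {
  "plan": [
    [[-0.023,-0.21,0,0,0,0,1],[-0.023,-0.21,0,0,0,0,1],[-0.023,-0.21,0,0,0,0,1],[-0.023,-0.21,0,0,0,0,1],[-0.023,-0.21,0,0,0,0,1],[-0.023,-0.21,0,0,0,0,1],[-0.023,-0.21,0,0,0,0,1],[-0.023,-0.21,0,0,0,0,1],[0,0,0.15,0,0,0,1],[0,0,0.15,0,0,0,1]]
  ]
}}

```text
time_s: 21.3
ee_pos: [0.442, 0.0399, 0.1591]
tool_rot: [1.0, 0.002, 0.0, -0.0]
ft_force: [0.1, -0.2, -1.0]
opening: 0.996
finger_force: 0.0
```

```bash
python3 - <<'E'
from h import *
s,p,d,W=wshot("w9")
plan((.442,.038,.063),0)
grips(W)
E
```

```text
t 21.4 ee [0.439  0.0382 0.1541] yaw 0.1 tilt [-0.007 -0.002 -1.   ] q1,q6 [30.7 59.5] shift units [ 1.860e-02 -2.000e-04  4.553e-01] dist 0.091
turn z deg 0.09522843062750042 units 0.0003
(0.603, -0.033) top [593.4 -36.9] 12.5 foot 57.3 48 1603 z 0.08575227736231421
(0.453, 0.151) none
(0.442, 0.04) top [442.5  37.9] 24.0 foot 47.4 937 1260 z 0.0888567894041253
(0.451, -0.089) none
```

>>> {"fn": "apply_moves", "kwargs": {
  "plan": [
    [[0.002,0,0.2,0,0,0,1],[0,0,0.15,0,0,0,1],[0,0,0.14,0,0,0,1],[0,0,0,0,0,0,-1],[0,0,0,0,0,0,-1],[0,0,0,0,0,0,-1],[0,0,0,0,0,0,-1],[0,0,0,0,0,0,-1],[0,0,0,0,0,0,-1],[0,0,0,0,0,0,-1]]
  ],
  "force": 60
}}

```text
time_s: 22.35
ee_pos: [0.4436, 0.0389, 0.0637]
tool_rot: [1.0, 0.001, 0.001, -0.001]
ft_force: [-1.9, 1.4, 5.4]
opening: 0.26
finger_force: 58.4
```

>>> {"fn": "apply_moves", "kwargs": {
  "plan": [
    [[0,0,0,0,0,0,-1],[0,0,-0.1,0,0,0,-1],[0,0,-0.2,0,0,0,-1],[0,0,-0.2,0,0,0,-1],[0,0,-0.2,0,0,0,-1],[0,0,-0.1,0,0,0,-1],[0,0,0,0,0,0,-1],[0,0,0,0,0,0,-1]]
  ]
}}

```text
time_s: 23.15
ee_pos: [0.442, 0.0383, 0.222]
tool_rot: [1.0, 0.0, -0.0, -0.001]
ft_force: [-0.7, -0.8, -6.4]
opening: 0.264
finger_force: 59.3
```

```bash
python3 - <<'E'
from h import *
plan((.417,-.2948,.22),0)
s,p,d,W=wshot("w10");held(W,s,.0235)
E
```

```text
t 23.1 ee [0.442  0.0383 0.222 ] yaw 0.02 tilt [-0.     0.001 -1.   ] q1,q6 [30.5 59.5] shift units [-0.1255  1.6653  0.0082] dist 0.334
turn z deg 0.023949741930067603 units 0.0001
held foot n 2980 x -0.0015442586028945882 y -0.0007116912031031181 z -0.06198243128982814 diam 0.04684810549401547
```

>>> {"fn": "apply_moves", "kwargs": {
  "plan": [
    [[-0.0155,0.208,0,0,0,0,-1],[-0.0155,0.208,0,0,0,0,-1],[-0.0155,0.208,0,0,0,0,-1],[-0.0155,0.208,0,0,0,0,-1],[-0.0155,0.208,0,0,0,0,-1],[-0.0155,0.208,0,0,0,0,-1],[-0.0155,0.208,0,0,0,0,-1],[-0.0155,0.208,0,0,0,0,-1],[0,0,0,0,0,0,-1],[0,0,0.15,0,0,0,-1]]
  ]
}}

```text
time_s: 24.2
ee_pos: [0.4192, -0.2964, 0.1931]
tool_rot: [1.0, -0.001, 0.001, 0.001]
ft_force: [1.4, -0.7, -5.1]
opening: 0.269
finger_force: 61.2
```

>>> {"fn": "apply_moves", "kwargs": {
  "plan": [
    [[0,0,0.15,0,0,0,-1],[0,0,0.15,0,0,0,-1],[0,0,0.07,0,0,0,-1],[0,0,0.03,0,0,0,-1],[0,0,0.03,0,0,0,-1],[0,0,0.03,0,0,0,-1],[0,0,0.03,0,0,0,-1],[0,0,0.03,0,0,0,-1],[0,0,0,0,0,0,-1]]
  ]
}}

```text
time_s: 25.1
ee_pos: [0.418, -0.2943, 0.0877]
tool_rot: [1.0, 0.0, -0.0, -0.0]
ft_force: [-1.1, -0.3, -4.5]
opening: 0.265
finger_force: 60.8
```

>>> {"fn": "apply_moves", "kwargs": {
  "plan": [
    [[0,0,0.02,0,0,0,-1],[0,0,0.02,0,0,0,-1],[0,0,0,0,0,0,-1],[0,0,0,0,0,0,-1]]
  ]
}}

```text
time_s: 25.5
ee_pos: [0.4183, -0.2946, 0.0817]
tool_rot: [1.0, 0.001, 0.0, 0.0]
ft_force: [-5.8, 4.9, 13.7]
opening: 0.268
finger_force: 62.7
```

>>> {"fn": "apply_moves", "kwargs": {
  "plan": [
    [[0,0,0,0,0,0,1],[0,0,0,0,0,0,1],[0,0,0,0,0,0,1],[0,0,0,0,0,0,1],[0,0,0,0,0,0,1],[0,0,-0.1,0,0,0,1],[0,0,-0.2,0,0,0,1],[0,0,-0.2,0,0,0,1],[0,0,-0.2,0,0,0,1],[0,0,0,0,0,0,1]]
  ]
}}

```text
time_s: 26.5
ee_pos: [0.421, -0.2957, 0.2261]
tool_rot: [1.0, 0.001, 0.004, 0.002]
ft_force: [-0.3, -0.6, -0.9]
opening: 1.0
finger_force: 0.0
```

```bash
python3 - <<'E'
from h import *
s,p,d,W=wshot("w11")
plan((.603,-.036,.22),0)
seat(W,.417,-.295);seat(W,.478,-.297)
grips(W)
p,d=cams.read_camera("top");grips(world("top",d))
E
```

```text
t 26.6 ee [ 0.4198 -0.295   0.2231] yaw 0.07 tilt [ 0.006 -0.002 -1.   ] q1,q6 [-13.1 103.2] shift units [ 0.9177 -1.2937  0.0186] dist 0.317
turn z deg 0.07337459130935997 units 0.0002
seated [ 0.417  -0.2957] [0.10674233 0.10818995]
seated [ 0.478  -0.2986] [0.10698966 0.10813735]
(0.603, -0.033) top [603.6 -35.4] 26.5 foot 58.3 283 874 z 0.08878724243142483
(0.453, 0.151) none
(0.442, 0.04) none
(0.451, -0.089) none
(0.603, -0.033) top [604.5 -34.6] 22.9 foot 56.4 56 196 z 0.08704630805358143
(0.453, 0.151) none
(0.442, 0.04) none
(0.451, -0.089) none
```

>>> {"fn": "apply_moves", "kwargs": {
  "plan": [
    [[0.116,-0.162,0,0,0,0,1],[0.116,-0.162,0,0,0,0,1],[0.116,-0.162,0,0,0,0,1],[0.116,-0.162,0,0,0,0,1],[0.116,-0.162,0,0,0,0,1],[0.116,-0.162,0,0,0,0,1],[0.116,-0.162,0,0,0,0,1],[0.116,-0.162,0,0,0,0,1],[0,0,0.15,0,0,0,1],[0,0,0.15,0,0,0,1]]
  ]
}}

```text
time_s: 27.6
ee_pos: [0.6037, -0.0338, 0.1579]
tool_rot: [1.0, 0.001, -0.001, -0.0]
ft_force: [0.1, 0.4, -1.0]
opening: 0.999
finger_force: 0.0
```

```bash
python3 - <<'E'
from h import *
s,p,d,W=wshot("w12")
plan((.6035,-.0355,.063),0)
grips(W)
E
```

```text
t 27.6 ee [ 0.6002 -0.0345  0.1521] yaw 0.04 tilt [-0.01 -0.   -1.  ] q1,q6 [15.2 74.9] shift units [0.0211 0.0047 0.4451] dist 0.089
turn z deg 0.04103537948914493 units 0.0001
(0.603, -0.033) top [603.8 -35.7] 23.9 foot 57.6 943 2122 z 0.08887728173186257
(0.453, 0.151) none
(0.442, 0.04) none
(0.451, -0.089) none
```

>>> {"fn": "apply_moves", "kwargs": {
  "plan": [
    [[0,0,0.2,0,0,0,1],[0,0,0.15,0,0,0,1],[0,0,0.14,0,0,0,1],[0,0,0,0,0,0,-1],[0,0,0,0,0,0,-1],[0,0,0,0,0,0,-1],[0,0,0,0,0,0,-1],[0,0,0,0,0,0,-1],[0,0,0,0,0,0,-1],[0,0,0,0,0,0,-1]]
  ],
  "force": 60
}}

```text
time_s: 28.65
ee_pos: [0.6046, -0.0347, 0.0641]
tool_rot: [1.0, 0.001, 0.001, -0.0]
ft_force: [-0.9, 1.5, 6.3]
opening: 0.268
finger_force: 58.5
```

>>> {"fn": "apply_moves", "kwargs": {
  "plan": [
    [[0,0,0,0,0,0,-1],[0,0,-0.1,0,0,0,-1],[0,0,-0.2,0,0,0,-1],[0,0,-0.2,0,0,0,-1],[0,0,-0.2,0,0,0,-1],[0,0,-0.1,0,0,0,-1],[0,0,0,0,0,0,-1],[0,0,0,0,0,0,-1]]
  ]
}}

```text
time_s: 29.45
ee_pos: [0.6023, -0.035, 0.2208]
tool_rot: [1.0, 0.0, -0.001, -0.0]
ft_force: [-0.7, -0.6, -8.4]
opening: 0.268
finger_force: 60.0
```

```bash
python3 - <<'E'
from h import *
plan((.5449,-.2997,.22),0)
s,p,d,W=wshot("w13");held(W,s,.0285)
E
```

```text
t 29.4 ee [ 0.6023 -0.035   0.2208] yaw 0.02 tilt [-0.002  0.001 -1.   ] q1,q6 [15.2 74.9] shift units [-0.2876  1.3236  0.0037] dist 0.271
turn z deg 0.016896257619890775 units 0.0
held foot n 4402 x -0.0013326737614929307 y -0.0011131330915936238 z -0.062105069599878104 diam 0.05662986963590576
```

>>> {"fn": "apply_moves", "kwargs": {
  "plan": [
    [[-0.042,0.1885,0,0,0,0,-1],[-0.042,0.1885,0,0,0,0,-1],[-0.042,0.1885,0,0,0,0,-1],[-0.042,0.1885,0,0,0,0,-1],[-0.042,0.1885,0,0,0,0,-1],[-0.042,0.1885,0,0,0,0,-1],[-0.042,0.1885,0,0,0,0,-1],[0,0,0,0,0,0,-1],[0,0,0.15,0,0,0,-1]]
  ]
}}

```text
time_s: 30.4
ee_pos: [0.5459, -0.3011, 0.1933]
tool_rot: [1.0, -0.001, 0.002, 0.001]
ft_force: [2.6, 1.1, -7.1]
opening: 0.265
finger_force: 61.8
```

>>> {"fn": "apply_moves", "kwargs": {
  "plan": [
    [[0,0,0.15,0,0,0,-1],[0,0,0.15,0,0,0,-1],[0,0,0.07,0,0,0,-1],[0,0,0.03,0,0,0,-1],[0,0,0.03,0,0,0,-1],[0,0,0.03,0,0,0,-1],[0,0,0.03,0,0,0,-1],[0,0,0.03,0,0,0,-1],[0,0,0,0,0,0,-1]]
  ]
}}

```text
time_s: 31.3
ee_pos: [0.5447, -0.2989, 0.0877]
tool_rot: [1.0, 0.0, -0.0, -0.0]
ft_force: [0.3, 0.1, -7.3]
opening: 0.267
finger_force: 61.5
```

>>> {"fn": "apply_moves", "kwargs": {
  "plan": [
    [[0,0,0.02,0,0,0,-1],[0,0,0.02,0,0,0,-1],[0,0,0,0,0,0,-1],[0,0,0,0,0,0,-1]]
  ]
}}

```text
time_s: 31.7
ee_pos: [0.5455, -0.2992, 0.0821]
tool_rot: [1.0, 0.001, 0.001, 0.0]
ft_force: [-4.0, 3.3, 5.0]
opening: 0.267
finger_force: 62.8
```

>>> {"fn": "apply_moves", "kwargs": {
  "plan": [
    [[0,0,0,0,0,0,1],[0,0,0,0,0,0,1],[0,0,0,0,0,0,1],[0,0,0,0,0,0,1],[0,0,0,0,0,0,1],[0,0,-0.1,0,0,0,1],[0,0,-0.2,0,0,0,1],[0,0,-0.2,0,0,0,1],[0,0,-0.2,0,0,0,1],[0,0,0,0,0,0,1]]
  ]
}}

```text
time_s: 32.7
ee_pos: [0.5479, -0.3003, 0.227]
tool_rot: [1.0, 0.001, 0.005, 0.002]
ft_force: [1.5, 0.0, 0.4]
opening: 1.002
finger_force: 0.0
```

```bash
python3 - <<'E'
from h import *
s,p,d,W=wshot("w14")
plan((.551,.3575,.2),-22.7)
p,d=cams.read_camera("top");cv2.imwrite("pics/top14.png",cv2.resize(p[100:320,140:480,::-1],(800,518),interpolation=cv2.INTER_CUBIC))
Wt=world("top",d)
for w in(W,Wt):
  for h in((.3605,-.2928),(.417,-.295),(.478,-.297),(.5446,-.2995)): seat(w,*h)
E
```

```text
t 32.8 ee [ 0.5467 -0.2996  0.2238] yaw 0.07 tilt [ 0.006 -0.002 -1.   ] q1,q6 [-10.8 100.8] shift units [ 0.0249 -3.2856  0.1132] dist 0.658
turn z deg 22.77053817940532 units 0.0633
seated [ 0.3682 -0.2952] [0.09154589 0.09394492]
seated [ 0.4171 -0.2959] [0.106176   0.10778518]
seated [ 0.4789 -0.2985] [0.10646439 0.10796226]
seated [ 0.5451 -0.3003] [0.10677821 0.10817143]
```

View pics/top14.png

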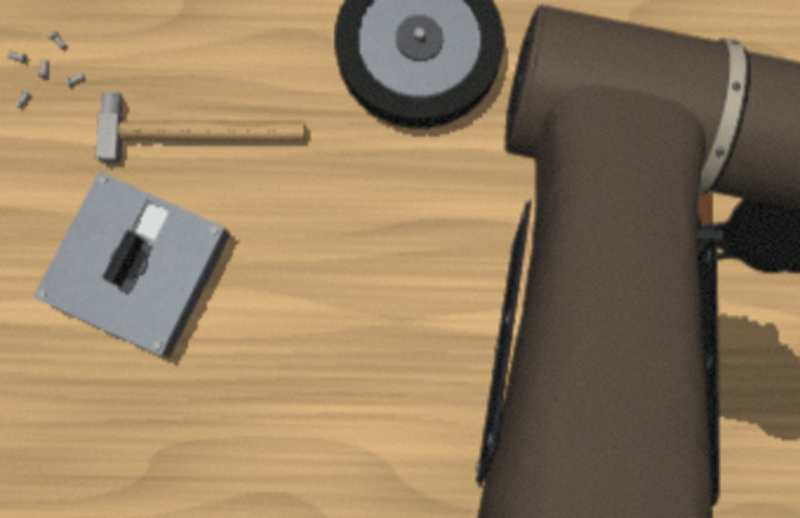

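Top view: the bench is clear of drivers, the drum window at crop (152,222) is blank, and the arm covers the rack. I'll go back to the drum.

>>> {"fn": "apply_moves", "kwargs": {
  "plan": [
    [[0.002,-0.219,0,0,0,0,1],[0.002,-0.219,0,0,0,0,1],[0.002,-0.219,0,0,0,0,1],[0.002,-0.219,0,0,0,0,1],[0.002,-0.219,0,0,0,0,1],[0.002,-0.219,0,0,0,0,1],[0.002,-0.219,0,0,0,0,1],[0.002,-0.219,0,0,0,0,1],[0.002,-0.219,0,0,0,0,1],[0.002,-0.219,0,0,0,0,1]]
  ]
}}

```text
time_s: 33.8
ee_pos: [0.5477, 0.1405, 0.2189]
tool_rot: [1.0, 0.0, -0.001, 0.001]
ft_force: [-0.1, -0.2, -0.0]
opening: 0.998
finger_force: 0.0
```

>>> {"fn": "apply_moves", "kwargs": {
  "plan": [
    [[0.002,-0.219,0,0,0,0,1],[0.002,-0.219,0,0,0,0,1],[0.002,-0.219,0,0,0,0,1],[0.002,-0.219,0,0,0,0,1],[0.002,-0.219,0,0,0,0,1],[0,0,0,0,0,0.021,1],[0,0,0,0,0,0.021,1],[0,0,0,0,0,0.021,1],[0,0,0,0,0,0,1],[0,0,0,0,0,0,1]]
  ]
}}

```text
time_s: 34.8
ee_pos: [0.5501, 0.3577, 0.2191]
tool_rot: [0.981, -0.194, -0.001, 0.001]
ft_force: [0.1, -0.2, 0.4]
opening: 1.002
finger_force: 0.0
```

```bash
python3 - <<'E'
from h import *
s,p,d,W=wshot("w15")
plan((.551,.3575,.073),-22.7)
B=(W[...,0]>.4)&(W[...,0]<.7)&(W[...,1]>.2)&(W[...,1]<.5)
for a,b in((.038,.05),(.076,.09)):
    X=W[B&(W[...,2]>a)&(W[...,2]<b)];print(cv2.minAreaRect(X[:,:2].astype(np.float32)*1000),np.median(X[:,2]))
Wt=world("top",cams.read_camera("top")[1])
for h in((.3605,-.2928),(.417,-.295),(.478,-.297),(.5446,-.2995)): seat(Wt,*h)
E
```

```text
t 34.9 ee [0.5502 0.3577 0.2194] yaw -22.43 tilt [-0.001 -0.001 -1.   ] q1,q6 [50.  17.6] shift units [ 0.0042 -0.0017  0.7321] dist 0.146
turn z deg 0.2706159627646372 units 0.0008
((551.4429931640625, 357.49267578125), (171.77786254882812, 170.45103454589844), 67.50531768798828) 0.04493055074126062
((551.5946044921875, 357.0690612792969), (15.326215744018555, 64.08831024169922), 67.03358459472656) 0.08366285925810577
seated [ 0.3612 -0.2933] [0.10534514 0.10810685]
seated [ 0.418  -0.2945] [0.10520347 0.10881249]
seated [ 0.4799 -0.2978] [0.10507508 0.10845952]
seated [ 0.5459 -0.2988] [0.10462659 0.10817332]
```

All four drivers are seated. Next I grip the knob.

>>> {"fn": "apply_moves", "kwargs": {
  "plan": [
    [[0.004,0,0.15,0,0,0.001,1],[0,0,0.2,0,0,0,1],[0,0,0.2,0,0,0,1],[0,0,0.1,0,0,0,1],[0,0,0.08,0,0,0,1],[0,0,0,0,0,0,1]]
  ]
}}

```text
time_s: 35.5
ee_pos: [0.55, 0.3563, 0.0715]
tool_rot: [0.98, -0.199, -0.001, 0.002]
ft_force: [-0.2, -1.1, 0.5]
opening: 1.002
finger_force: 0.0
```

>>> {"fn": "apply_moves", "kwargs": {
  "plan": [
    [[0,0,0,0,0,0,-1],[0,0,0,0,0,0,-1],[0,0,0,0,0,0,-1],[0,0,0,0,0,0,-1],[0,0,0,0,0,0,-1],[0,0,0,0,0,0,-1],[0,0,0,0,0,0,-1],[0,0,0,0,0,0,-1]]
  ],
  "force": 40
}}

```text
time_s: 36.3
ee_pos: [0.5517, 0.3586, 0.0752]
tool_rot: [0.98, -0.199, 0.001, -0.001]
ft_force: [-1.3, 3.0, 5.7]
opening: 0.178
finger_force: 44.3
```

```bash
python3 - <<'E'
from h import *
plan((.551,.3575,.073),-22.7)
E
```

```text
t 36.3 ee [0.5517 0.3586 0.0752] yaw -22.95 tilt [ 0.001  0.001 -1.   ] q1,q6 [50.  17.1] shift units [-0.0011  0.0062  0.0112] dist 0.003
turn z deg -0.2506435216710088 units -0.0007
```

>>> {"fn": "apply_moves", "kwargs": {
  "plan": [
    [[0,0,0,0,0,0.02,-1],[0,0,0,0,0,0.02,-1],[0,0,0,0,0,0.02,-1],[0,0,0,0,0,0.02,-1],[0,0,0,0,0,0.02,-1],[0,0,0,0,0,0.02,-1],[0,0,0,0,0,0.02,-1],[0,0,0,0,0,0.02,-1],[0,0,0,0,0,0.02,-1],[0,0,0,0,0,0.02,-1]]
  ]
}}

```text
time_s: 37.3
ee_pos: [0.5513, 0.3583, 0.0752]
tool_rot: [-0.674, 0.739, 0.0, 0.001]
ft_force: [-3.2, 2.4, 6.9]
opening: 0.18
finger_force: 44.6
```

>>> {"fn": "apply_moves", "kwargs": {
  "plan": [
    [[0,0,0,0,0,0.02,-1],[0,0,0,0,0,0.02,-1],[0,0,0,0,0,0.02,-1],[0,0,0,0,0,0.02,-1],[0,0,0,0,0,0.02,-1],[0,0,0,0,0,0.02,-1],[0,0,0,0,0,0.02,-1],[0,0,0,0,0,0.02,-1],[0,0,0,0,0,0.02,-1],[0,0,0,0,0,0.02,-1]]
  ]
}}

```text
time_s: 38.3
ee_pos: [0.551, 0.3586, 0.0752]
tool_rot: [-0.111, 0.994, 0.001, 0.0]
ft_force: [-5.5, 3.1, 8.3]
opening: 0.182
finger_force: 44.6
```

>>> {"fn": "apply_moves", "kwargs": {
  "plan": [
    [[0,0,0,0,0,0.02,-1],[0,0,0,0,0,0.02,-1],[0,0,0,0,0,0.0055,-1],[0,0,0,0,0,0,-1],[0,0,0,0,0,0,-1],[0,0,0,0,0,0,-1],[0,0,0,0,0,0,-1]]
  ]
}}

```text
time_s: 39.0
ee_pos: [0.5509, 0.3587, 0.0752]
tool_rot: [0.029, 1.0, 0.001, 0.0]
ft_force: [-5.9, 4.5, 7.9]
opening: 0.177
finger_force: 44.6
```

```bash
python3 - <<'E'
from h import *
plan((.551,.3575,.073),-183.1)
E
```

```text
t 39.0 ee [0.5509 0.3587 0.0752] yaw 176.67 tilt [ 0.001  0.002 -1.   ] q1,q6 [  50.  -143.3] shift units [-0.0007 -0.0061  0.0111] dist 0.003
turn z deg -0.2329658156656933 units -0.0006
```

>>> {"fn": "apply_moves", "kwargs": {
  "plan": [
    [[0,0,0,0,0,0,1],[0,0,0,0,0,0,1],[0,0,0,0,0,0,1],[0,0,0,0,0,0,1],[0,0,0,0,0,0,1],[0,0,0,0,0,0,1]]
  ]
}}

```text
time_s: 39.6
ee_pos: [0.5512, 0.3575, 0.0742]
tool_rot: [0.029, 1.0, -0.0, -0.0]
ft_force: [0.2, -0.4, -0.6]
opening: 1.001
finger_force: 0.0
```

>>> {"fn": "apply_moves", "kwargs": {
  "plan": [
    [[0,0,-0.1,0,0,0,1],[0,0,-0.2,0,0,0,1],[0,0,-0.2,0,0,0,1],[0,0,-0.2,0,0,0,1],[0,0,0,0,0,0,1],[0,0,0,0,0,0,1],[0,0,0,0,0,0,1]]
  ]
}}

```text
time_s: 40.3
ee_pos: [0.5507, 0.3572, 0.2133]
tool_rot: [0.03, 1.0, -0.0, -0.001]
ft_force: [-0.1, 0.1, -0.9]
opening: 1.006
finger_force: 0.0
```

```bash
python3 - <<'E'
from h import *
s,p,d,W=wshot("w16")
plan((.551,.3575,.073),-183.1)
B=(W[...,0]>.4)&(W[...,0]<.7)&(W[...,1]>.2)&(W[...,1]<.5)
for a,b in((.038,.05),(.076,.09)):
    X=W[B&(W[...,2]>a)&(W[...,2]<b)];print(cv2.minAreaRect(X[:,:2].astype(np.float32)*1000),np.median(X[:,2]))
u,v=np.array(wpix((.603,.336,.044),s),int);print(u,v)
im=cv2.imread("pics/w16.png");cv2.imwrite("pics/c16.png",cv2.resize(im[max(v-60,0):v+60,max(u-80,0):u+80],(800,600),interpolation=cv2.INTER_CUBIC))
E
```

```text
t 40.4 ee [0.5506 0.3572 0.2129] yaw 176.62 tilt [-0.002 -0.001 -1.   ] q1,q6 [  49.9 -143.3] shift units [-0.0029  0.0029  0.6996] dist 0.14
turn z deg -0.27735214127449126 units -0.0008
((551.2782592773438, 357.4434814453125), (171.3446502685547, 171.04112243652344), 67.33885192871094) 0.045083996709417276
((550.03955078125, 357.2250671386719), (15.684460639953613, 62.397178649902344), 87.15872955322266) 0.08383705086874489
309 232
```

View pics/c16.png

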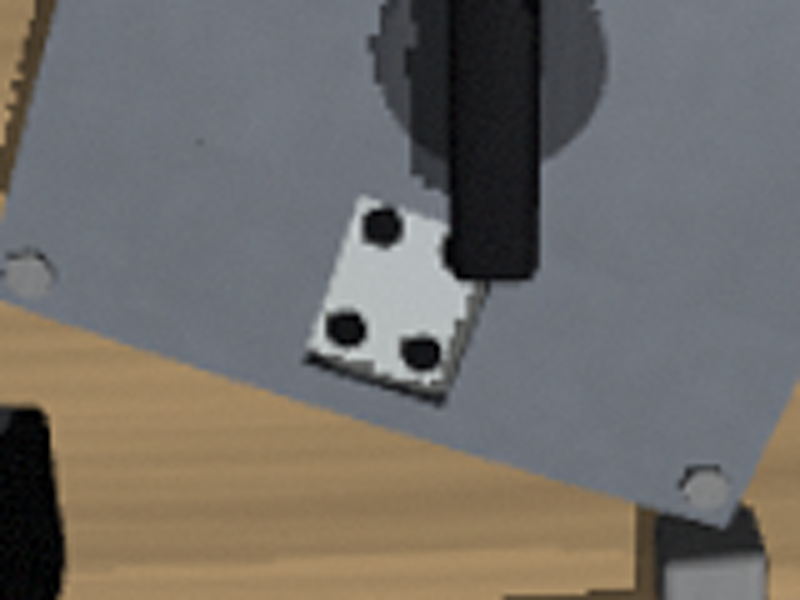

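Crop: four pips at (382,227), (345,327), (420,352) and one partly behind the knob at (455,255), centred in the window. The bar angle is within 0.3° of 2.8 rad, so I'm handing in.

```bash
python3 -c "
from h import *
W=world('top',cams.read_camera('top')[1])
for h in((.3605,-.2928),(.417,-.295),(.478,-.297),(.5446,-.2995)): seat(W,*h)
from rig import job_done
print(job_done())"
```

```text
seated [ 0.3611 -0.2932] [0.10553101 0.10917924]
seated [ 0.4182 -0.2944] [0.10546495 0.10864899]
seated [ 0.48   -0.2973] [0.10528423 0.10859332]
seated [ 0.5456 -0.2988] [0.1052052  0.10832841]
the job is handed in; nothing more can be done
None
```

The job is handed in, no verdict shown: I cleared the drum to blank, seated drivers 42, 47, 52 and 57 fully home in their matching holes (there was no 62), then set the drum to four centred pips; I never touched the hammer or tin.

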